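# Press a row of cover studs home along a microscope stage

### The arm

A 6-joint arm with a two-finger parallel gripper is mounted at the origin on the work surface. World frame = base frame: x ahead of the robot, y to its left, z up, the work surface at z = 0. Lengths are in m, angles in rad, forces in N, time in s.
With the tool pointing down it reaches from about 0.35 to 0.875 m from the base axis. Payload 15.5 kg.
Tool frame: the origin (TCP) lies at the very end of the fingers, on their centre line; the grasp point (between the pads) lies 19 mm behind it; z points along the fingers, y is the line along which they close (so a half turn about z gives the same grasp; the last joint's range is limited). The gripper opens to 85 mm and grips with 20 to 120 N. Pads are 22 mm wide; open, the fingers measure 114 mm over their backs; the gripper's body (76 mm by 85 mm) begins 54 mm behind the grasp point. The pads swing forward as they close: fully open they stand 13 mm farther back than shut.
Start: joints at [-0.096, 0.494, 1.345, -0, 1.302, -0.096], TCP at [0.625, 0, 0.231] pointing down, gripper open.
Joint ranges: [-2.91, 2.91], [-0.82, 2.16], [0.22, 2.67], [-1.22, 4.37], [0.12, 2.79], [-3.08, 3.08]. Speed limits (rad/s): [1.89, 1.89, 2.57, 3.01, 3.01, 3.01].

### API

Orientations are given as a unit quaternion [x, y, z, w].
In Python, from bench import monitor, imaging, ticket gives the robot as it stands.
- The arm moves only by the tool move_arm, never from a script. Its argument "series" is text: rows parted by semicolons, each of 7 numbers parted by spaces: the shift along the world's x, y, z as a fraction of full scale, then the turn, a rotation vector about the world's x, y, z as a fraction of full scale, then the opening, from 0 (shut) to 1 (fully open). In form: dx dy dz ax ay az grip; .... A call has 1 to 10 rows; each row shifts and turns the commanded pose from where the row before left it; what a row does not reach is not made up. Full scale, the value 1, is 0.03 m for a shift and 0.12 rad for a turn. A row lasts 1/12 s, in which the tool goes at most 41.7 mm and 7.16 degrees, less where a joint would pass 70% of its speed; a pose out of reach is approached as far as the arm can. A call with a number of a shift or a turn outside -1 to 1 is refused whole. A call with a gripper value outside its range is refused whole. The fingers move at their own pace and stop on an object; "force" is the grip in N (left out, the last holds). Time passes only in rows, so rows that do not move let the fingers close. It gives the time, the measured TCP pose, the force, the opening and the grip force at its end, in the units of the state.
- monitor.observe(): the state, without advancing time (a new reading comes with each control period).
- imaging.camera(name): name is "scene" or "side" or "wrist"; returns (picture, depth): 384x512x3 uint8, red, green, blue; 384x512 float32, m along the optical axis (not along the pixel's ray), 0 where there is no reading.
- imaging.camera_info(name): a dict with "fx", "fy", "cx", "cy" (pixels), "origin" and "attitude" of the camera in the world. Camera axes: x right, y up, looking along -z (the intrinsics and any distortion apply to the point x, -y, -z); pixel columns grow to the right and rows downward; lengths in m; the calibration is good to about 2 mm. A picture is of the moment at which its call begins: read the wrist's pose just before it. camera_info takes no time and is no camera call; for the wrist camera it gives the pose at the moment of the call.
- ticket.close_job(): hands the job in; it is judged then, once.
The state is a dict: "clock": time; "joint_pos": joint angles; "joint_velocities": joint speeds; "joint_efforts": joint torques, N m; "position": TCP position; "ee_rot": TCP orientation; "force": force on the tool from outside, world axes, zero at the start; "moment": the same for the moment, N m; "grip_width": finger opening in m; "gripper_force": force on a finger pad.
Only numpy, scipy, OpenCV 4.12 (cv2) and the standard library are available. Lean on these libraries where they do the work, as an engineer would, in place of code of your own. Each camera call takes 0.05 s, during which the arm holds its last target. There are 200 camera calls.

### The job

The black curved cover on the microscope's round stage base is held by a row of five domed push studs that still stand proud. Run a fingertip lightly along the row from the square block to the round dowel, pressing each stud fully home in turn, without skipping any, and then come clear. Do not press hard, do not pull the studs up, and leave the objective, the jar and the tray where they stand.

Things in the scene. Friction and masses are not known exactly. Their poses are not given: they have to be found in the camera images.
- stage: Fixed white disc, 410 mm across, top 50 mm up. A black arc-shaped cover, 62 mm wide, lies along its robot-side rim, upper face 53 mm above the table. Origin: at table level under the row's middle stud; +x points to the disc's centre, 170 mm away; z up. On the disc, x=160 to 270 mm, is a fixed specimen table (110 x 150 mm), at most 63 mm above the table with its glass slide and specimen.
- block: Square aluminium locating block, 24 x 24 mm and 16 mm tall, fixed on the black cover at one end of the row of studs (at either end, 48 mm of arc beyond the last stud). It marks the end where the work starts. Origin: centre of its underside, on the cover (53 mm above the table).
- dowel: Round aluminium dowel, 18 mm across and 16 mm tall, fixed on the cover at the other end of the row, where the work finishes. Origin: centre of its underside.
- objective: Bystander: loose steel microscope objective, a round body 29 mm across and 48 mm tall, standing on the white disc on the inner side of the arc. Origin: centre of its underside.
- jar: Bystander: loose lidded specimen jar, 54 mm across, 70 mm tall, standing on the table beside the disc. Origin: centre of its underside.
- tray: Bystander: loose open white plastic tray, 80 x 110 mm, 22 mm tall, on the table beside the disc. Origin: centre of its underside.
- stud1 (a joint): Travel of stud 1 in m: 0 to 0.0015 at the start (dome top 7.5 to 6 mm above the cover), grows as it is pressed, 0.007 at its rigid stop (top 0.5 mm above the cover: fully home); negative if pulled up. Slides stiffly (about 2.5 N, rising steeply only at the stop), has no spring and stays where it is left.
- stud1_top (a point): Top centre of stud 1, moving with it: steel, shallow-domed round head 36 mm across, sides sloping 15 to 35 degrees, so a fingertip sliding just above the cover rides onto it and presses it down. Studs 1 to 5 run from the stage's +y to its -y end, 48 mm apart along an arc of 170 mm radius about the disc's centre; either 1 or 5 is beside the square block.
- stud2 (a joint): Travel of stud 2 in m: 0 to 0.0015 at the start (dome top 7.5 to 6 mm above the cover), grows as it is pressed, 0.007 at its rigid stop (top 0.5 mm above the cover: fully home); negative if pulled up. Slides stiffly (about 2.5 N, rising steeply only at the stop), has no spring and stays where it is left.
- stud2_top (a point): Top centre of stud 2, moving with it: steel, shallow-domed round head 36 mm across, sides sloping 15 to 35 degrees, so a fingertip sliding just above the cover rides onto it and presses it down. Studs 1 to 5 run from the stage's +y to its -y end, 48 mm apart along an arc of 170 mm radius about the disc's centre; either 1 or 5 is beside the square block.
- stud3 (a joint): Travel of stud 3 in m: 0 to 0.0015 at the start (dome top 7.5 to 6 mm above the cover), grows as it is pressed, 0.007 at its rigid stop (top 0.5 mm above the cover: fully home); negative if pulled up. Slides stiffly (about 2.5 N, rising steeply only at the stop), has no spring and stays where it is left.
- stud3_top (a point): Top centre of stud 3, moving with it: steel, shallow-domed round head 36 mm across, sides sloping 15 to 35 degrees, so a fingertip sliding just above the cover rides onto it and presses it down. Studs 1 to 5 run from the stage's +y to its -y end, 48 mm apart along an arc of 170 mm radius about the disc's centre; either 1 or 5 is beside the square block.
- stud4 (a joint): Travel of stud 4 in m: 0 to 0.0015 at the start (dome top 7.5 to 6 mm above the cover), grows as it is pressed, 0.007 at its rigid stop (top 0.5 mm above the cover: fully home); negative if pulled up. Slides stiffly (about 2.5 N, rising steeply only at the stop), has no spring and stays where it is left.
- stud4_top (a point): Top centre of stud 4, moving with it: steel, shallow-domed round head 36 mm across, sides sloping 15 to 35 degrees, so a fingertip sliding just above the cover rides onto it and presses it down. Studs 1 to 5 run from the stage's +y to its -y end, 48 mm apart along an arc of 170 mm radius about the disc's centre; either 1 or 5 is beside the square block.
- stud5 (a joint): Travel of stud 5 in m: 0 to 0.0015 at the start (dome top 7.5 to 6 mm above the cover), grows as it is pressed, 0.007 at its rigid stop (top 0.5 mm above the cover: fully home); negative if pulled up. Slides stiffly (about 2.5 N, rising steeply only at the stop), has no spring and stays where it is left.
- stud5_top (a point): Top centre of stud 5, moving with it: steel, shallow-domed round head 36 mm across, sides sloping 15 to 35 degrees, so a fingertip sliding just above the cover rides onto it and presses it down. Studs 1 to 5 run from the stage's +y to its -y end, 48 mm apart along an arc of 170 mm radius about the disc's centre; either 1 or 5 is beside the square block.

How it is judged:
By the outcome, as a careful person would: the job done as asked, in the order asked, and still so for the second after the job is handed in, with the robot touching nothing.
It also fails if it takes over 45 s, if anything falls off the work surface, if the arm or the gripper's body presses on something with over 40 N, if the wrist force passes 120 N, or if a joint passes its speed limit or range.

## Working session

There is one attempt and no reset: what is moved stays moved. The work goes in short steps, Python scripts to look and compute and a tool call to move; the robot and the scene stay as the last step left them, time stands still between calls to the robot, and variables do not carry over. Pictures are saved under pics/ and viewed, at most 10 in all, crops included, and the job is handed in when it is done.

Besides the shell and the picture viewer there is one more tool, called after "Request:" as name(argument=value, ...), one argument or row to a line, values as JSON. move_arm: Moves the arm, as the interface text tells. Its arguments: {"type":"object","properties":{"series":{"type":"string"},"force":{"type":"number"}},"required":["series"]}

```bash
mkdir -p pics; cat > h.py <<'E'
import numpy as np,cv2
from bench import monitor,imaging,ticket
from scipy.spatial.transform import Rotation as R
def info(n):
    i=imaging.camera_info(n); return i
def rot(a):
    a=np.array(a,float)
    return a if a.shape==(3,3) else R.from_quat(a).as_matrix()
def ray(i,u,v):
    d=np.stack([(np.asarray(u,float)-i['cx'])/i['fx'],-(np.asarray(v,float)-i['cy'])/i['fy'],-np.ones(np.shape(u))],-1)
    return d@rot(i['attitude']).T
def onplane(i,u,v,z):
    d=ray(i,u,v);o=np.array(i['origin']);return o+d*((z-o[2])/d[...,2])[...,None]
def cloud(i,dep):
    v,u=np.indices(dep.shape);return np.array(i['origin'])+ray(i,u,v)*dep[...,None]
E
python3 - <<'E'
from h import *
print(monitor.observe())
ims=[]
for n in ['scene','side','wrist']:
    i=info(n);p,d=imaging.camera(n);print(n,i);np.savez(n+'0.npz',p=p,d=d,i=np.array(i,dtype=object))
    cv2.imwrite(f'pics/{n}0.png',cv2.resize(p[...,::-1],(796,597)))
E
```

```text
{'clock': 0.0, 'joint_pos': array([-9.55032379e-02,  4.94185333e-01,  1.34615333e+00, -1.90773259e-05,
        1.30249889e+00, -9.55219158e-02]), 'joint_velocities': array([-5.60466804e-04,  6.01973002e-04,  1.50002057e-03, -5.26223757e-04,
        7.68716848e-05, -7.86275993e-04]), 'joint_efforts': array([-2.68344644e-03, -8.82162237e+01, -3.83866239e+01, -4.40739132e-04,
        1.02696815e-02,  1.38197843e-04]), 'position': array([6.24627666e-01, 3.06485828e-05, 2.30691397e-01]), 'ee_rot': array([ 7.07098248e-01,  7.07115040e-01, -4.03250109e-04, -4.74254193e-04]), 'force': array([-0.96599314,  0.13946476, -0.28135725]), 'moment': array([ 0.01668985,  0.01746548, -0.00553478]), 'gripper_force': 0.0, 'grip_width': 0.08532876114149295}
scene {'fx': 387.35028646479253, 'fy': 387.35028646479253, 'cx': 254.07367074039195, 'cy': 198.94748203261503, 'origin': array([ 1.21051385, -0.32270383,  0.59107752]), 'attitude': array([0.39734581, 0.23576612, 0.43998027, 0.77003117])}
side {'fx': 413.0538526025343, 'fy': 413.0538526025343, 'cx': 262.07083438310724, 'cy': 197.81936827769692, 'origin': array([ 0.37740154, -0.65896343,  0.53057074]), 'attitude': array([ 0.48535811, -0.05108928, -0.09254866,  0.86790099])}
wrist {'fx': 292.52886850214196, 'fy': 292.52886850214196, 'cx': 253.3259889358208, 'cy': 194.0155585306867, 'origin': array([0.62507632, 0.08530549, 0.37389841]), 'attitude': array([-1.66424789e-01,  7.12559106e-04,  1.05291205e-04,  9.86053888e-01])}
```

View pics/scene0.png

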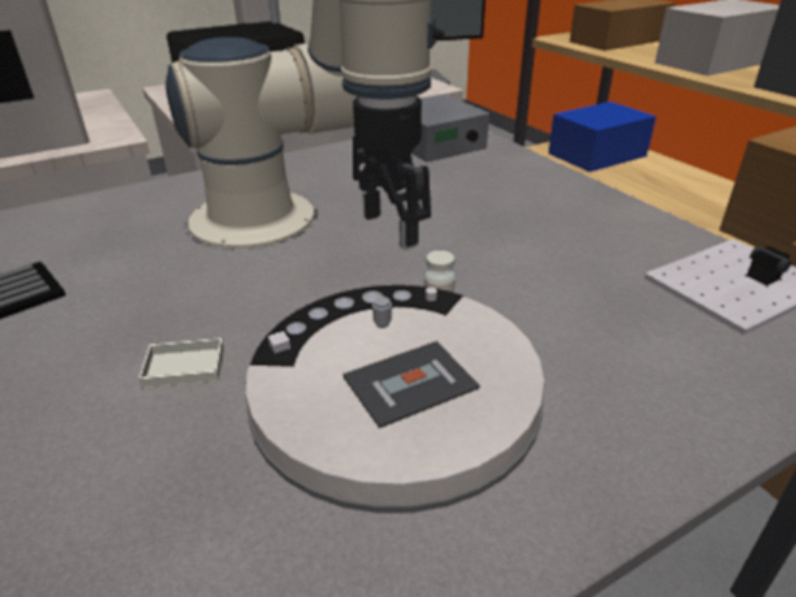

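View pics/side0.png

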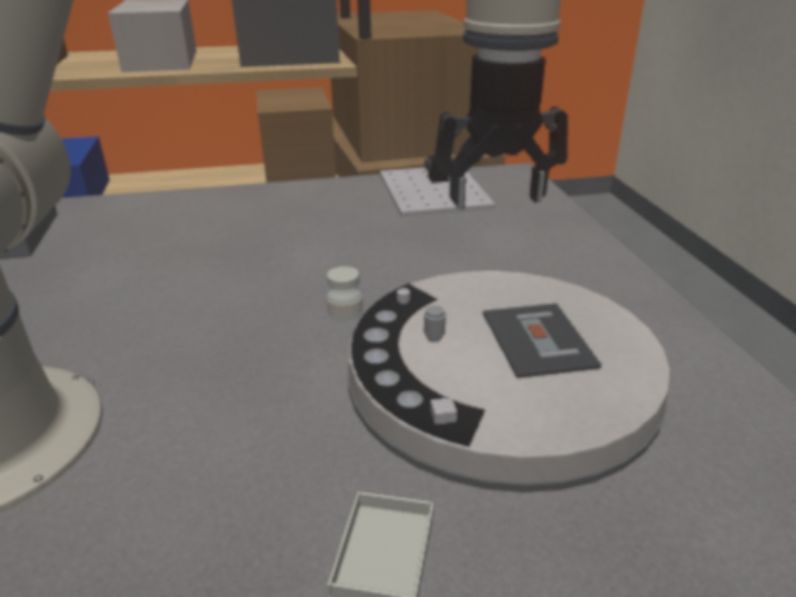

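View pics/wrist0.png

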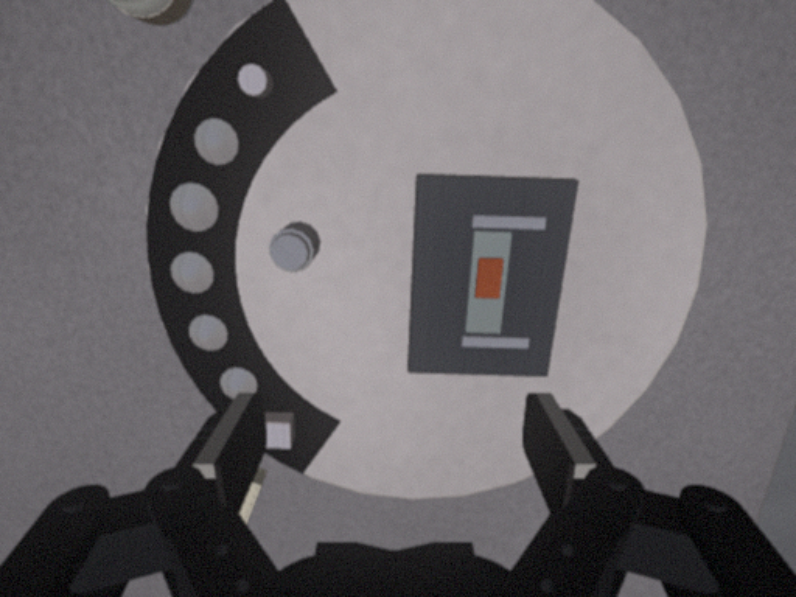

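The three views agree. The block is at the robot-right (-y) end: wrist (279,434), side (444,411), scene (279,341). The dowel is at the +y end: wrist (253,80). The five studs lie between them, so the order is stud 5 to stud 1. The objective stands inside the arc at wrist (292,248).

```bash
cat > meas.py <<'E'
from h import *
from scipy.optimize import least_squares
s=796/512
seeds={'wrist':[(239,382),(208,332),(192,271),(194,206),(216,141),(279,434),(253,80)],
'side':[(409,399),(387,378),(376,356),(376,335),(386,316),(444,407),(403,294)],
'scene':[(296,328),(318,313),(344,302),(373,297),(402,295),(279,339),(431,292)]}
for n in seeds:
    f=np.load(n+'0.npz',allow_pickle=True);p,d,i=f['p'],f['d'],f['i'].item()
    g=cv2.cvtColor(p,cv2.COLOR_RGB2GRAY);C=cloud(i,d);P=[]
    for k,(u,v) in enumerate(seeds[n]):
        u,v=int(u/s),int(v/s);w=g[max(0,v-2):v+3,u-2:u+3].mean();m=(g>w*.5+20).astype(np.uint8)
        _,l,st,c=cv2.connectedComponentsWithStats(m,connectivity=4);q=l[v,u]
        q3=onplane(i,c[q,0],c[q,1],.058 if k<5 else .066)
        P.append(q3);print(n,k,st[q],c[q].round(1),q3.round(4),'depth pt',np.median(C[l==q],0).round(4))
    P=np.array(P)[:5,:2]
    r=least_squares(lambda x:np.hypot(*(P-x[:2]).T)-.17,[.67,0]).x
    a=np.unwrap(np.arctan2(*(P-r).T[::-1])); print('centre',r,'res',(np.hypot(*(P-r).T)-.17).round(4),'dang*170',(np.diff(a)*170).round(1),'spacing',np.hypot(*np.diff(P,axis=0).T).round(4))
E
python3 meas.py
```

```text
wrist 0 [142 236  23  21 346] [152.6 245.5] [ 0.5019 -0.091   0.058 ] depth pt [ 0.5013 -0.0915  0.0563]
wrist 1 [122 202  24  23 437] [133.5 213.5] [ 0.4843 -0.0487  0.058 ] depth pt [ 0.4842 -0.0489  0.0562]
wrist 2 [110 162  27  27 560] [123.1 174.8] [ 0.479  -0.0018  0.058 ] depth pt [ 0.4789 -0.0018  0.0563]
wrist 3 [109 118  31  31 751] [124.4 132.7] [0.4871 0.0447 0.058 ] depth pt [0.4871 0.0448 0.0565]
wrist 4 [125  76  28  30 657] [138.7  90.5] [0.5079 0.0871 0.058 ] depth pt [0.5078 0.0866 0.0563]
wrist 5 [171 271  16  18 264] [178.8 279.4] [ 0.5321 -0.1339  0.066 ] depth pt [ 0.5336 -0.131   0.0695]
wrist 6 [153  41  19  21 306] [162.   50.8] [0.5376 0.1227 0.066 ] depth pt [0.5385 0.1222 0.0695]
centre [ 0.64923889 -0.00677109] res [-0.0003  0.0001  0.0003  0.0001 -0.0003] dang*170 [-45.9 -47.3 -47.2 -47.4] spacing [0.0458 0.0472 0.0472 0.0472]
side 0 [256 252  16  10 134] [263.3 256.5] [ 0.4989 -0.102   0.058 ] depth pt [ 0.4984 -0.1013  0.0567]
side 1 [241 238  16  10 119] [248.7 242.8] [ 0.4808 -0.0578  0.058 ] depth pt [ 0.4812 -0.0576  0.0569]
side 2 [234 224  16  10
[... 856 characters left out ...]
.0517  0.0544]
scene 2 [215 191  12   7  66] [220.8 194.3] [ 0.4881 -0.0063  0.058 ] depth pt [ 0.4848 -0.0048  0.0547]
scene 3 [233 187  19  13 150] [242.3 192.9] [0.51   0.0417 0.058 ] depth pt [0.5576 0.0276 0.0889]
scene 4 [253 187  11   6  56] [258.2 189.5] [0.5173 0.0829 0.058 ] depth pt [0.5133 0.0847 0.0547]
scene 5 [173 213  13  10  91] [178.9 217.6] [ 0.5335 -0.1314  0.066 ] depth pt [ 0.5359 -0.1318  0.0679]
scene 6 [     0      0    512    384 136529] [230.1 224.5] [ 0.6139 -0.0448  0.066 ] depth pt [ 5.95e-01 -3.30e-02 -3.00e-04]
centre [ 0.66092241 -0.01658437] res [-0.0008  0.0014  0.0032 -0.0082  0.0047] dang*170 [-47.4 -46.8 -52.6 -40.3] spacing [0.0473 0.0474 0.0528 0.0418]
```

```bash
python3 - <<'E'
from h import *
for n,(y0,y1,x0,x1) in {'wrist':(30,300,85,225),'side':(175,290,215,320),'scene':(175,245,155,305)}.items():
    f=np.load(n+'0.npz',allow_pickle=True);p=f['p'];g=cv2.cvtColor(p,cv2.COLOR_RGB2GRAY)
    c=np.clip(p[y0:y1,x0:x1].astype(float)*1.3,0,255).astype(np.uint8)
    k={'wrist':2,'side':4,'scene':3}[n];c=cv2.resize(c[...,::-1],None,fx=k,fy=k,interpolation=cv2.INTER_NEAREST)
    globals()[n]=c
    r,a,b={'wrist':(132,95,160),'side':(229,220,270),'scene':(194,205,240)}[n];print(n,g[r,a:b]) 
h=600;W=800;o=np.zeros((h,W,3),np.uint8)
o[:540,:280]=wrist;t=side[:,:];o[:300,280:280+420]=t[:300];o[300:510,280:730]=scene
cv2.imwrite('pics/crop.png',o)
E
```

```text
wrist [ 79  37  33  37  33  35  35  27  39  27  33  39  29  47  87 122 134 127
 132 129 125 129 128 130 131 132 132 130 133 132 128 130 130 129 127 129
 127 130 128 128 130 122 121 123 111  74  46  36  46  32  41  40  40  42
  45  46  46  46  46  41  60 114 158 173 165]
side [124 124 122 124 128 119  89  57  45  45  44  45  48  64  98 125 134 137
 138 141 145 147 147 145 141 137 135 132 124 101  66  48  44  46  46  47
  52  81 126 158 167 168 168 168 168 169 169 169 170 170]
scene [ 32  32  31  32  34  33  32  31  32  55 105 142 152 155 157 159 160 160
 154 151 150 138  94  48  31  31  32  32  37  50  75  99 111 113 126]
```

View pics/crop.png

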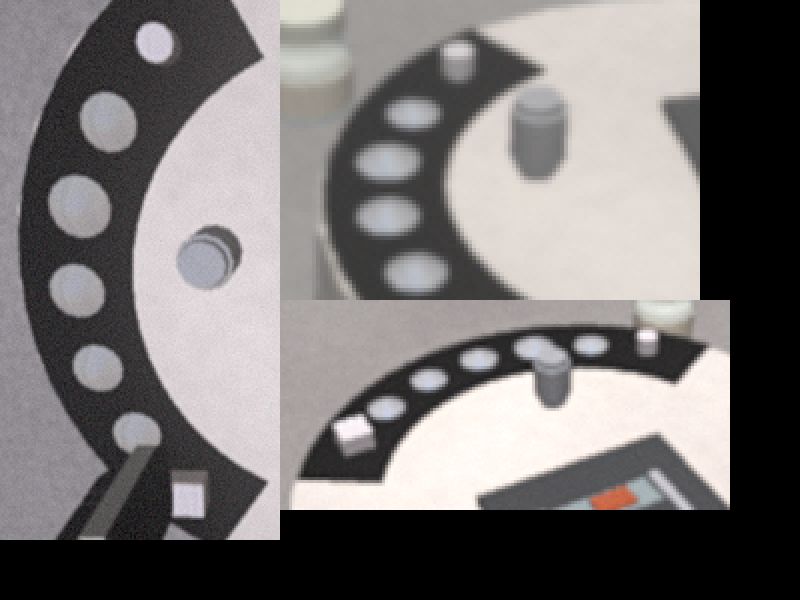

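```bash
cat >> meas.py <<'E'
print('----')
pix={'wrist':[None,(133.5,213.5),(123.1,174.8),(124.4,132.7),(138.7,90.5)],'side':[(263.3,256.5),(248.7,242.8),(241.5,228.7),(241.5,215),(247.9,203)],'scene':[(190,210.8),(204,201.2),(220.8,194.3),None,(258.2,189.5)]}
I={n:np.load(n+'0.npz',allow_pickle=True)['i'].item() for n in pix}
T=[]
for k in range(5):
    A=np.zeros((3,3));b=np.zeros(3)
    for n in pix:
        if pix[n][k]:
            d=ray(I[n],*pix[n][k]);d/=np.linalg.norm(d);M=np.eye(3)-np.outer(d,d);A+=M;b+=M@I[n]['origin']
    x=np.linalg.solve(A,b);T.append(x);print(k,x.round(4))
T=np.array(T)
for z in (.050,.052,.054):
    print(z,{n:np.array([onplane(I[n],*q,z)[:2] for q in pix[n] if q]).round(4).tolist() for n in pix})
P=T[:,:2];r=least_squares(lambda x:np.hypot(*(P-x[:2]).T)-.17,[.67,0]).x;a=np.unwrap(np.arctan2(*(P-r).T[::-1]))
print('centre',r,'rad',np.hypot(*(P-r).T).round(4),'ang',a.round(4),'arc',(np.diff(a)*170).round(1))
th=np.mean(a-np.array([2,1,0,-1,-2])*48/170);print('mid',th)
for j in range(-2,3):
    print(j,(r+.17*np.array([np.cos(th-j*48/170),np.sin(th-j*48/170)])).round(4))
E
python3 meas.py|sed -n '/----/,$p'
```

```text
----
0 [ 0.501  -0.0932  0.0499]
1 [ 0.4824 -0.0502  0.0515]
2 [ 0.4768 -0.0024  0.0513]
3 [0.4846 0.044  0.0525]
4 [0.5063 0.0882 0.0511]
0.05 {'wrist': [[0.4807, -0.0521], [0.4753, -0.004], [0.4837, 0.0437], [0.5049, 0.0872]], 'side': [[0.5009, -0.0926], [0.4825, -0.0476], [0.4768, -0.0], [0.485, 0.0479], [0.5066, 0.091]], 'scene': [[0.5016, -0.0936], [0.4829, -0.0495], [0.4773, -0.0014], [0.5069, 0.089]]}
0.052 {'wrist': [[0.4816, -0.0512], [0.4762, -0.0034], [0.4845, 0.0439], [0.5056, 0.0871]], 'side': [[0.5004, -0.095], [0.482, -0.0502], [0.4764, -0.0028], [0.4846, 0.0449], [0.506, 0.0879]], 'scene': [[0.5042, -0.0945], [0.4855, -0.0505], [0.48, -0.0026], [0.5095, 0.0875]]}
0.054 {'wrist': [[0.4825, -0.0504], [0.4771, -0.0029], [0.4854, 0.0442], [0.5064, 0.0871]], 'side': [[0.4999, -0.0974], [0.4816, -0.0527], [0.476, -0.0055], [0.4841, 0.042], [0.5055, 0.0848]], 'scene': [[0.5069, -0.0953], [0.4882, -0.0515], [0.4827, -0.0038], [0.5121, 0.0859]]}
centre [ 0.64696913 -0.00675362] rad [0.1697 0.1702 0.1702 0.1701 0.1697] ang [-2.6072 -2.8833 -3.1669 -3.4448 -3.735 ] arc [-46.9 -48.2 -47.2 -49.3]
mid -3.1674336787734196
-2 [ 0.5011 -0.094 ]
-1 [ 0.4825 -0.0499]
0 [ 0.477  -0.0024]
1 [0.485  0.0448]
2 [0.5058 0.0879]
```

Request:
move_arm(
  series="-0.5 -0.42 -0.58 0 0 0 0; -0.5 -0.42 -0.58 0 0 0 0; -0.5 -0.42 -0.58 0 0 0 0; -0.5 -0.42 -0.58 0 0 0 0; -0.5 -0.42 -0.58 0 0 0 0; -0.5 -0.42 -0.58 0 0 0 0; -0.5 -0.42 -0.58 0 0 0 0; -0.5 -0.42 -0.58 0 0 0 0; 0 0 0 0 0 0 0; 0 0 0 0 0 0 0",
  force=20,
)

```text
clock: 0.98
position: [0.5041, -0.1011, 0.0915]
ee_rot: [0.708, 0.707, -0.0, -0.001]
force: [0.6, 0.0, 0.6]
grip_width: 0.0
gripper_force: 0.0
```

```bash
python3 - <<'E'
from h import *
print(monitor.observe())
o=[]
for n in ['side','wrist']:
    p,d=imaging.camera(n);np.savez(n+'1.npz',p=p,d=d,i=np.array(info(n),dtype=object));o.append(p)
a=cv2.resize(o[0][90:290,170:370],(400,400));b=cv2.resize(o[1],(400,300))
c=np.zeros((400,800,3),np.uint8);c[:,:400]=a;c[:300,400:]=b
cv2.imwrite('pics/s1.png',c[...,::-1])
E
```

```text
{'clock': 0.9833, 'joint_pos': array([-3.14051632e-01,  5.32713967e-01,  1.76676666e+00,  1.25540845e-05,
        8.44223480e-01, -3.12678987e-01]), 'joint_velocities': array([ 0.02377471, -0.01633971, -0.04707771,  0.0025789 ,  0.01452   ,
        0.00974028]), 'joint_efforts': array([ -1.95492536, -74.83853102, -20.97989917,  -0.16630896,
        -0.37980854,  -0.3796492 ]), 'position': array([ 0.50410006, -0.10106379,  0.09147628]), 'ee_rot': array([ 7.07594474e-01,  7.06617963e-01, -4.75861315e-04, -9.42409015e-04]), 'force': array([6.08058890e-01, 2.07804504e-04, 5.88535973e-01]), 'moment': array([ 0.01109032,  0.01625635, -0.00402217]), 'gripper_force': 0.0, 'grip_width': 3.249686786059149e-05}
```

View pics/s1.png

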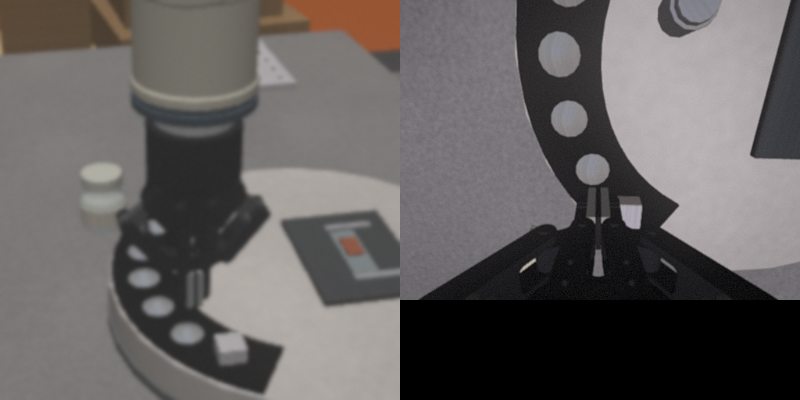

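The view shows the closed fingers over the gap between the block at (630,210) and stud 5 at (592,169), with clear space all round. Next I'll re-measure studs 5 and 4 from this closer wrist view.

```bash
python3 - <<'E'
from h import *
f=np.load('wrist1.npz',allow_pickle=True);p,i=f['p'],f['i'].item();g=cv2.cvtColor(p,cv2.COLOR_RGB2GRAY)
_,l,st,c=cv2.connectedComponentsWithStats((g>85).astype(np.uint8),connectivity=4)
for u,v in [(246,214),(217,152),(204,68)]:
    q=l[v,u];print(st[q],c[q].round(1),[onplane(i,*c[q],z)[:2].round(4) for z in (.052,.054)])
E
```

```text
[ 225  197   44   40 1363] [246.1 216.4] [array([ 0.5012, -0.0955]), array([ 0.5012, -0.0946])]
[ 193  128   47   47 1726] [216.2 151.4] [array([ 0.4826, -0.0508]), array([ 0.4829, -0.0504])]
[ 177   40   55   59 2499] [203.5  69. ] [array([ 0.4773, -0.0027]), array([ 0.4776, -0.0028])]
```

Request:
move_arm(
  series="0 0 -0.5 0 0 0 0; 0 0 -0.45 0 0 0 0; 0 0 -0.06 0 0 0 0; 0 0 -0.06 0 0 0 0; 0 0 -0.06 0 0 0 0; 0 0 -0.06 0 0 0 0; 0 0 0 0 0 0 0",
)

```text
clock: 1.67
position: [0.5056, -0.1008, 0.0568]
ee_rot: [0.707, 0.707, 0.0, 0.0]
force: [0.3, 0.4, 1.5]
grip_width: -0.0001
gripper_force: 0.8
```

Request:
move_arm(
  series="0 0 -0.04 0 0 0 0; 0 0 -0.04 0 0 0 0; 0 0 0 0 0 0 0; 0 0 0 0 0 0 0",
)

```text
clock: 2.0
position: [0.5052, -0.1009, 0.0541]
ee_rot: [0.707, 0.707, 0.0, 0.0]
force: [1.7, 0.0, 2.0]
grip_width: -0.0002
gripper_force: 1.0
```

Request:
move_arm(
  series="-0.05 0.07 0 0 0 0 0; -0.05 0.07 -0.02 0 0 0 0; -0.04 0.07 0 0 0 0 0; 0 0 0 0 0 0 0; 0 0 0 0 0 0 0",
)

```text
clock: 2.42
position: [0.5004, -0.0942, 0.0533]
ee_rot: [0.707, 0.707, -0.0, -0.0]
force: [-0.8, 1.4, 3.2]
grip_width: -0.0
gripper_force: 1.1
```

Request:
move_arm(
  series="0 0 -0.01 0 0 0 0; 0 0 0 0 0 0 0; 0 0 0 0 0 0 0",
)

```text
clock: 2.67
position: [0.5004, -0.0943, 0.0531]
ee_rot: [0.707, 0.707, -0.0, -0.0]
force: [-1.6, 3.2, 4.3]
grip_width: 0.0002
gripper_force: 2.8
```

Request:
move_arm(
  series="0 0 -0.01 0 0 0 0; 0 0 0 0 0 0 0; 0 0 0 0 0 0 0",
)

```text
clock: 2.92
position: [0.5005, -0.0942, 0.053]
ee_rot: [0.707, 0.707, -0.0, -0.0]
force: [-4.1, 2.4, 13.3]
grip_width: 0.0002
gripper_force: 6.3
```

Request:
move_arm(
  series="0 0 0.02 0 0 0 0; -0.09 0.177 0 0 0 0 0; -0.09 0.177 0 0 0 0 0; -0.085 0.177 0 0 0 0 0; -0.085 0.177 0 0 0 0 0; -0.06 0.187 0 0 0 0 0; -0.06 0.187 0 0 0 0 0; -0.06 0.187 0 0 0 0 0; -0.06 0.187 0 0 0 0 0; 0 0 0 0 0 0 0",
)

```text
clock: 3.75
position: [0.4825, -0.0497, 0.0534]
ee_rot: [0.707, 0.707, -0.0, -0.0]
force: [0.0, 1.6, 1.9]
grip_width: 0.0004
gripper_force: 1.1
```

Request:
move_arm(
  series="0 0 0 0 0 0 0; 0 0 0 0 0 0 0",
)

```text
clock: 3.92
position: [0.483, -0.0506, 0.0533]
ee_rot: [0.707, 0.707, -0.0, -0.0]
force: [0.3, 0.7, 2.3]
grip_width: -0.0002
gripper_force: 1.2
```

Seating stud 4 gently in small steps.

Request:
move_arm(
  series="0 0 -0.01 0 0 0 0; 0 0 0 0 0 0 0; 0 0 0 0 0 0 0",
)

```text
clock: 4.17
position: [0.483, -0.0509, 0.0531]
ee_rot: [0.707, 0.707, -0.0, -0.0]
force: [-0.9, 3.1, 4.5]
grip_width: 0.0001
gripper_force: 2.4
```

Request:
move_arm(
  series="0 0 -0.005 0 0 0 0; 0 0 0 0 0 0 0; 0 0 0 0 0 0 0",
)

```text
clock: 4.42
position: [0.483, -0.0509, 0.0531]
ee_rot: [0.707, 0.707, 0.0, -0.0]
force: [-2.1, 3.2, 8.3]
grip_width: -0.0001
gripper_force: 4.3
```

Request:
move_arm(
  series="0 0 0.015 0 0 0 0; -0.04 0.198 0 0 0 0 0; -0.04 0.198 0 0 0 0 0; -0.035 0.198 0 0 0 0 0; -0.035 0.198 0 0 0 0 0; -0.01 0.2 0 0 0 0 0; -0.01 0.2 0 0 0 0 0; -0.01 0.2 0 0 0 0 0; -0.01 0.2 0 0 0 0 0; 0 0 0 0 0 0 0",
)

```text
clock: 5.25
position: [0.4773, -0.0019, 0.0534]
ee_rot: [0.707, 0.707, 0.0, -0.0]
force: [-0.4, 2.6, 2.5]
grip_width: 0.0001
gripper_force: 1.2
```

Request:
move_arm(
  series="0 0 -0.01 0 0 0 0; 0 0 0 0 0 0 0; 0 0 0 0 0 0 0",
)

```text
clock: 5.5
position: [0.4774, -0.0031, 0.0531]
ee_rot: [0.707, 0.707, 0.0, -0.0]
force: [-0.5, 1.2, 2.9]
grip_width: 0.0001
gripper_force: 1.8
```

Request:
move_arm(
  series="0 0 -0.005 0 0 0 0; 0 0 0 0 0 0 0; 0 0 0 0 0 0 0",
)

```text
clock: 5.75
position: [0.4774, -0.0031, 0.053]
ee_rot: [0.707, 0.707, 0.0, -0.0]
force: [-0.8, 4.1, 7.6]
grip_width: -0.0001
gripper_force: 3.7
```

Request:
move_arm(
  series="0 0 0.015 0 0 0 0; 0.015 0.2 0 0 0 0 0; 0.015 0.2 0 0 0 0 0; 0.02 0.2 0 0 0 0 0; 0.02 0.2 0 0 0 0 0; 0.045 0.198 0 0 0 0 0; 0.045 0.198 0 0 0 0 0; 0.045 0.198 0 0 0 0 0; 0.045 0.198 0 0 0 0 0; 0 0 0 0 0 0 0",
)

```text
clock: 6.58
position: [0.4852, 0.0458, 0.0534]
ee_rot: [0.707, 0.707, 0.0, 0.0]
force: [-0.2, 0.3, 2.4]
grip_width: 0.0003
gripper_force: 1.1
```

Request:
move_arm(
  series="0 0 -0.01 0 0 0 0; 0 0 0 0 0 0 0; 0 0 0 0 0 0 0",
)

```text
clock: 6.83
position: [0.4849, 0.0446, 0.0531]
ee_rot: [0.707, 0.707, 0.0, -0.0]
force: [0.8, 2.4, 2.9]
grip_width: 0.0
gripper_force: 1.6
```

Request:
move_arm(
  series="0 0 -0.005 0 0 0 0; 0 0 0 0 0 0 0; 0 0 0 0 0 0 0",
)

```text
clock: 7.08
position: [0.485, 0.0446, 0.0531]
ee_rot: [0.707, 0.707, 0.0, 0.0]
force: [-0.1, 3.7, 5.2]
grip_width: -0.0
gripper_force: 3.0
```

Request:
move_arm(
  series="0 0 -0.004 0 0 0 0; 0 0 0 0 0 0 0; 0 0 0 0 0 0 0",
)

```text
clock: 7.33
position: [0.4849, 0.0446, 0.053]
ee_rot: [0.707, 0.707, 0.0, 0.0]
force: [-0.6, 2.7, 9.1]
grip_width: 0.0002
gripper_force: 4.6
```

Request:
move_arm(
  series="0 0 0.019 0 0 0 0; 0.075 0.187 0 0 0 0 0; 0.075 0.187 0 0 0 0 0; 0.075 0.187 0 0 0 0 0; 0.075 0.187 0 0 0 0 0; 0.1 0.175 0 0 0 0 0; 0.1 0.175 0 0 0 0 0; 0.1 0.175 0 0 0 0 0; 0.1 0.175 0 0 0 0 0; 0 0 0 0 0 0 0",
)

```text
clock: 8.17
position: [0.5068, 0.0892, 0.0534]
ee_rot: [0.707, 0.707, 0.0, 0.0]
force: [1.1, -0.2, 1.0]
grip_width: -0.0
gripper_force: 0.6
```

Request:
move_arm(
  series="0 0 -0.01 0 0 0 0; 0 0 0 0 0 0 0; 0 0 0 0 0 0 0",
)

```text
clock: 8.42
position: [0.506, 0.0881, 0.0532]
ee_rot: [0.707, 0.707, 0.0, 0.0]
force: [1.1, 1.7, 1.9]
grip_width: 0.0002
gripper_force: 1.2
```

Request:
move_arm(
  series="0 0 -0.006 0 0 0 0; 0 0 0 0 0 0 0; 0 0 0 0 0 0 0",
)

```text
clock: 8.67
position: [0.506, 0.088, 0.0531]
ee_rot: [0.707, 0.707, 0.0, 0.0]
force: [0.2, 2.3, 4.9]
grip_width: -0.0001
gripper_force: 2.5
```

Request:
move_arm(
  series="0 0 -0.005 0 0 0 0; 0 0 0 0 0 0 0; 0 0 0 0 0 0 0",
)

```text
clock: 8.92
position: [0.506, 0.088, 0.053]
ee_rot: [0.707, 0.707, 0.0, 0.0]
force: [-0.5, 1.3, 9.0]
grip_width: -0.0002
gripper_force: 4.2
```

Request:
move_arm(
  series="0 0 0.2 0 0 0 0; 0 0 0.7 0 0 0 0; 0 0 1 0 0 0 0; 0 0 1 0 0 0 0; 0 0 1 0 0 0 0; 0 0 1 0 0 0 0; 0.5 0 1 0 0 0 0; 1 -0.5 0 0 0 0 0; 1 -0.5 0 0 0 0 0; 0 0 0 0 0 0 0",
)

```text
clock: 9.75
position: [0.5852, 0.0557, 0.2306]
ee_rot: [0.708, 0.707, 0.001, 0.002]
force: [-2.0, 0.3, -1.5]
grip_width: 0.0003
gripper_force: 0.0
```

```bash
python3 - <<'E'
from h import *
print(monitor.observe()['clock'],monitor.observe()['position'])
o=[]
for n in ['side','wrist']:
    i=info(n);p,d=imaging.camera(n);o.append(p);np.savez(n+'2.npz',p=p,d=d,i=np.array(i,dtype=object))
C=cloud(info('side'),d*0+1) if 0 else None
a=cv2.resize(o[0][160:310,200:350],(400,400));b=cv2.resize(o[1],(400,300))
c=np.zeros((400,800,3),np.uint8);c[:,:400]=a;c[:300,400:]=b
cv2.imwrite('pics/s2.png',c[...,::-1])
# dome heights relative to cover before/after, side depth
for k in '02':
    f=np.load(f'side{k}.npz',allow_pickle=True);C=cloud(f['i'].item(),f['d'])
    for x,y in [(.501,-.095),(.4827,-.0506),(.4774,-.0027),(.485,.0446),(.506,.088)]:
        r=np.hypot(C[...,0]-x,C[...,1]-y);print(k,np.median(C[(r<.008)][:,2]).round(4),np.median(C[(r>.021)&(r<.024)][:,2]).round(4))
E
```

```text
9.75 [0.5852306  0.05565669 0.2305535 ]
0 0.0593 0.0545
0 0.0594 0.0546
0 0.0597 0.0547
0 0.0604 0.0544
0 0.0595 0.0546
2 0.0546 0.0544
2 0.0546 0.0545
2 0.055 0.0546
2 0.0546 0.0545
2 0.0547 0.0547
```

View pics/s2.png

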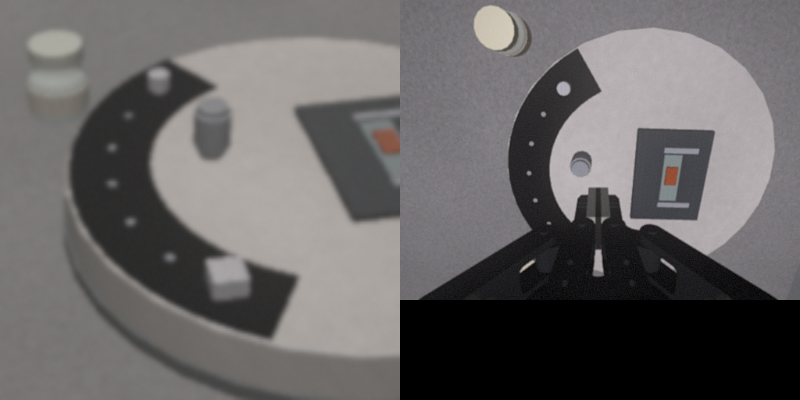

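All five studs now show only small, equal tips: side (170,257), (130,222), (112,184), (112,148) and (128,115). The depth reading puts them level with the cover, and the objective and jar look undisturbed. I'm handing the job in.

```bash
python3 -c "
from bench import ticket
print(ticket.close_job())"
```

```text
the job is handed in; nothing more can be done
None
```

I pressed all five studs home in turn from the block to the dowel, with about 13 N at most in the force readings; the arm is clear, the objective, jar and tray were not touched, and the job is handed in.

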